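# Set the curing oven's click dial and start it

## Task

Set the small curing oven's timer dial to setting 6 and start it: push the dial down gently against its spring to free it, turn it clockwise, feeling the clicks, until it rests in click 6, and let go so that it pops up and locks. Then press the start key fully down and take the hand away. Never ram the dial hard against the bottom of its push, and leave the other things on the desk where they are.

Things in the scene. Friction and masses are not known exactly. Their poses are not given: they have to be found in the camera images.
- oven: white box-shaped curing oven, 200 (x) x 270 (y) x 120 mm high, fixed to the desk, amber window in its -x side, level top with a thin aluminium panel. Origin: centre of its underside, z up; its x and y axes along its sides
- dial_axis (a point): the dial's vertical axis at the oven's top surface. Black dial: round skirt 68 mm across, 6 thick, with an upright grip bar across its middle, 46 long x 12 wide x 26 mm high above the skirt. It sits on its shaft at a height that differs each time and is not reported: at rest the skirt's top is 16 to 32 mm (the bar's top 42 to 58 mm) above the oven's top; find it by touch
- dial (a joint): dial angle, rad: 0 = setting 0, growing clockwise from above, 0.3927 (22.5 deg) per click, settings 0 to 10 with end stops; setting 6 = 2.356. It starts in one of the clicks 0 to 3 and is locked unless pushed down. A click takes 0.13 N m to pass, then the dial jumps to the next by itself. Let go, it drops into the nearest click, pops up and locks
- plate: contact plate inside the oven, 27 mm under the dial's spot on the top, out of sight. Pushed by skirt or bar, the dial yields from 4 N, plus 1.2 N per mm; it turns freely from 5 mm down (9.5 N); at 7 mm (12.5 N) it meets this plate, which must not be pressed with over 10 N (22 N on the dial). About 11 N on the dial is right
- start_top (a point): centre of the top of the start key: round white push button 28 mm across in a grey ring 44 mm across, 140 mm from the dial's axis towards the oven's -y; its top is 22 mm above the oven's top
- start (a joint): travel of the start key, m: 0 = up, 0.006 = fully down. It springs back; fully down takes 5 N
- jar: bystander: small white-capped jar, 48 mm across and 60 mm high, standing on the desk; origin: centre of its underside
- tape: bystander: roll of clear tape, 80 mm across and 24 mm high, lying flat; origin: centre of its underside
- driver: bystander: screwdriver lying on the desk along its x axis; origin near its middle
- tick_zero (a point): outer end of the tick for setting 0. Black ticks on the panel, 44 to 60 mm from the dial's axis, mark 0 to 10; 0, 5, 10 are longer. The dial's pointer (white nose on the skirt, white line on that half of the bar's top) lies along the bar: 112.5 deg anticlockwise from the oven's +x at setting 0, along the oven's +x at setting 5

How it is judged:
By the outcome, as a careful person would: the job done as asked, in the order asked, and still so for the second after the job is handed in, with the robot touching nothing.
It also fails if it takes over 72 s, if anything falls off the work surface, if the arm or the gripper's body presses on something with over 40 N, if the wrist force passes 120 N, or if a joint passes its speed limit or range.

## Robot

A 6-joint arm with a two-finger parallel gripper is mounted at the origin on the work surface. World frame = base frame: x ahead of the robot, y to its left, z up, the work surface at z = 0. Lengths are in m, angles in rad, forces in N, time in s.
With the tool pointing down it reaches from about 0.4 to 0.825 m from the base axis. Payload 7 kg.
Tool frame: the origin (TCP) lies between the finger pads; the fingertips stand 17 mm ahead of it and the grasp point (between the pads) lies 2 mm behind it (manip.tips_ahead is the distance from the TCP to the fingertips, in m); z points along the fingers, y is the line along which they close (so a half turn about z gives the same grasp; the last joint's range is limited). The gripper opens to 88 mm and grips with 3 to 60 N. Pads are 19 mm wide; open, the fingers measure 130 mm over their backs; the gripper's body (78 mm by 193 mm) begins 47 mm behind the grasp point.
Start: joints at [-0.873, 0.359, 0.012, 0, -1.224, -0.288], TCP at [0.269, -0.619, 0.244] pointing down, gripper open.
Joint ranges: [-3.07, 3.07], [-1.43, 2.12], [-1.02, 1.25], [-3.03, 1.67], [-3.05, -0], [-3.03, 3.03]. Speed limits (rad/s): [2.39, 2.39, 3.01, 3.14, 3.14, 3.14].

## Interface

Orientations are given as [roll, pitch, yaw] about the fixed x, y, z axes, in that order (R = Rz(yaw) Ry(pitch) Rx(roll)).
In Python, from rig import manip, eyes gives the robot as it stands. The module is installed in compiled form; this text tells all that it offers.
- The arm moves only by the shell command python3 -m creep 'ROWS' [FORCE]. ROWS is JSON, a list of rows, each a list of 7 numbers: the shift along the tool's x, y, z in units of 25 mm (1.0 is 25 mm), then the turn, a rotation vector about the tool's x, y, z in units of 6 degrees (1.0 is 6 degrees), then the finger opening in mm, from 0 to 87.6. In form: [[dx, dy, dz, ax, ay, az, fingers], ...]. A call has 1 to 5 rows; each row shifts and turns the commanded pose from where the row before left it, along the tool's axes as they then stand; what a row does not reach is not made up. A row lasts 1/12 s, in which the tool goes at most 41.7 mm and 7.16 degrees, less where a joint would pass 70% of its speed; a pose out of reach is approached as far as the arm can. A call is refused whole if a number of a shift passes 1 or a number of a turn 1, either way. A call with a gripper value outside its range is refused whole. The fingers move at their own pace and stop on an object; FORCE is the grip in N (left out, the last holds). Time passes only in rows, so rows that do not move let the fingers close. It gives the time, the measured TCP pose, the force, the opening and the grip force at its end, in the units of the state.
- manip.sense(): the state, without advancing time (a new reading comes with each control period).
- eyes.grab_frame(name): name is "side" or "top" or "wrist"; returns a dict with "pixels" (420x560x3 uint8, red, green, blue), "fovy" (degrees; the focal length in pixels is half the picture's height over the tangent of half this angle, whatever the lens; pixels are square), "cx", "cy" (the principal point, pixels), "extrinsics" (4x4, takes a point from camera to world coordinates). Camera axes: x right, y up, looking along -z (the intrinsics and any distortion apply to the point x, -y, -z); pixel columns grow to the right and rows downward; lengths in m; the calibration is good to about 2 mm. A picture is of the moment at which its call begins. There is no depth.
- manip.sign_off(): hands the job in; it is judged then, once.
The state is a dict: "time": time; "q": joint angles; "joint_velocities": joint speeds; "joint_efforts": joint torques, N m; "ee_pos": TCP position; "ee_rot": TCP orientation; "contact_force": force on the tool from outside, world axes, zero at the start; "ft_torque": the same for the moment, N m; "finger_gap": finger opening in m; "grip_force": force on a finger pad.
Only numpy, scipy, OpenCV 4.12 (cv2) and the standard library are available. Lean on these libraries where they do the work, as an engineer would, in place of code of your own. Each camera call takes 0.05 s, during which the arm holds its last target. There are 200 camera calls.

## Working session

There is one attempt and no reset: what is moved stays moved. The work goes in short steps, Python scripts to look and compute and a shell command to move; the robot and the scene stay as the last step left them, time stands still between calls to the robot, and variables do not carry over. Pictures are saved under pics/ and viewed, at most 10 in all, crops included, and the job is handed in when it is done.

```bash
mkdir -p pics
cat > h.py <<'E'
from rig import manip, eyes
import numpy as np, cv2
def grab(n,save=None):
    f=eyes.grab_frame(n)
    if save: cv2.imwrite('pics/'+save,f['pixels'][:,:,::-1])
    return f
def ray(f,u,v):
    h=f['pixels'].shape[0]; F=h/2/np.tan(np.radians(f['fovy'])/2)
    E=np.array(f['extrinsics']); d=E[:3,:3]@np.array([(u-f['cx'])/F,-(v-f['cy'])/F,-1]); return E[:3,3],d
def onz(f,u,v,z):
    o,d=ray(f,u,v); return o+d*(z-o[2])/d[2]
E
python3 - <<'E'
from h import *
import pickle
a=grab('top','top.png'); b=grab('side','side.png')
pickle.dump((a,b),open('f.pkl','wb'))
for f in(a,b): print({k:v for k,v in f.items() if k!='pixels'})
print(manip.sense())
E
```

```text
{'fovy': 53.3824067719456, 'cx': 284.54451688411046, 'cy': 217.6947052174209, 'extrinsics': array([[-0.01138608,  0.98769105, -0.15600239,  0.347521  ],
       [-0.99990939, -0.01236687, -0.00531785, -0.02476637],
       [-0.00718166,  0.1559277 ,  0.98774236,  1.14765996],
       [ 0.        ,  0.        ,  0.        ,  1.        ]])}
{'fovy': 43.46848282697342, 'cx': 277.43123678535204, 'cy': 204.8127620662258, 'extrinsics': array([[-0.71024332,  0.53154236, -0.46153781, -0.02375496],
       [-0.70385612, -0.5251544 ,  0.47832981,  0.52278019],
       [ 0.01187395,  0.66458677,  0.74711675,  0.97458699],
       [ 0.        ,  0.        ,  0.        ,  1.        ]])}
{'time': 0.1, 'q': array([-8.72898400e-01,  3.59321401e-01,  1.11676882e-02, -2.51410906e-04,
       -1.22410763e+00, -2.88052064e-01]), 'joint_velocities': array([ 5.71169380e-04, -2.24104062e-03,  1.63185576e-03,  6.86654968e-04,
        1.88935883e-03, -4.83255497e-06]), 'joint_efforts': array([-1.32976253e-03, -5.84163773e+01,  2.93752724e+01,  7.01558366e+00,
        1.01398284e-02, -7.85833572e-05]), 'ee_pos': array([ 0.26873986, -0.61876193,  0.24273018]), 'ee_rot': array([ 3.14012085e+00, -1.89601829e-04, -2.73183225e+00]), 'contact_force': array([0.46818716, 0.00238278, 0.18536376]), 'ft_torque': array([ 0.0157701 , -0.00834464, -0.03365381]), 'grip_force': 0.0, 'finger_gap': 0.08762517637474386}
```

View pics/top.png

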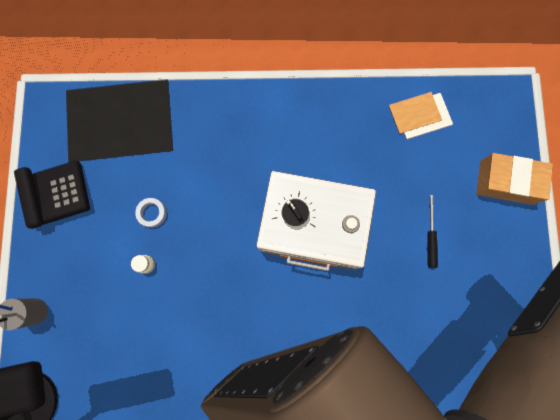

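View pics/side.png

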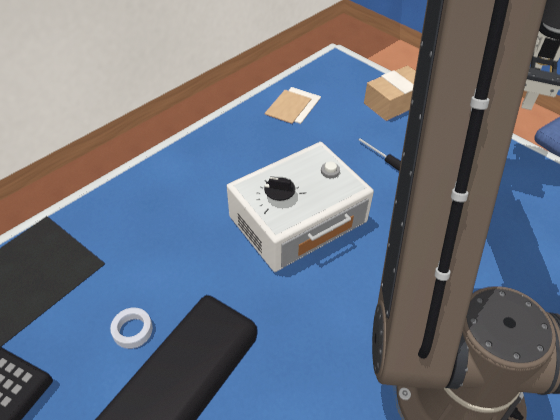

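The top view shows the oven with the dial near (295,212) and the start key near (351,223). The side view shows the dial at (281,188) and the key at (330,169).

Run:
```python
from h import *
import pickle
a,b=pickle.load(open('f.pkl','rb'))
c=a['pixels'][160:275,245:385,::-1]
cv2.imwrite('pics/c1.png',cv2.resize(c,None,fx=5,fy=5,interpolation=cv2.INTER_CUBIC))
print('dial',onz(a,295,212,.144),'key',onz(a,351,223,.142))
print('side dial',onz(b,281,188,.144),'key',onz(b,330,169,.142))
for p in[(272,172),(375,187),(363,268),(258,249)]: print(onz(a,*p,.12))
```

```text
dial [ 0.51976989 -0.04500628  0.144     ] key [ 0.49128186 -0.18066981  0.142     ]
side dial [ 0.51830536 -0.04922507  0.144     ] key [ 0.48333857 -0.171411    0.142     ]
[0.62749639 0.01123172 0.12      ]
[ 0.58515914 -0.24770258  0.12      ]
[ 0.38311815 -0.20932424  0.12      ]
[0.43259729 0.04702622 0.12      ]
```

View pics/c1.png

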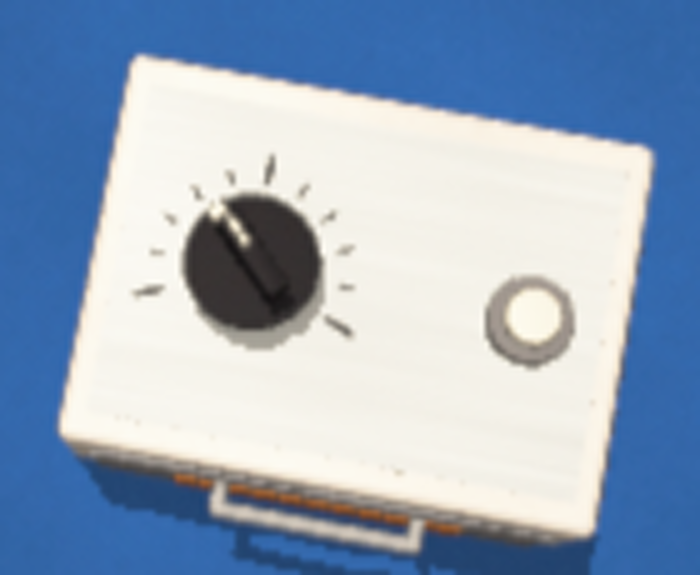

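The pointer stands at tick 3 (45° anticlockwise from oven +x), so three clicks clockwise are needed. I'm moving above the dial.

```bash
python3 -m creep '[[-1,0.93,0,0,0,0,60],[-1,0.93,0,0,0,0,40],[-1,0.93,0,0,0,0,30],[-1,0.93,0,0,0,0,30],[-1,0.93,0,0,0,0,30]]'
python3 -m creep '[[-1,0.93,0,0,0,0,30],[-1,0.93,0,0,0,0,30],[-1,0.93,0,0,0,0,30],[-1,0.93,0,0,0,0,30],[-1,0.93,0,0,0,0,30]]'
python3 -m creep '[[-1,0.93,0,0,0,0,30],[-1,0.93,0,0,0,0,30],[-1,0.93,0,0,0,0,30],[-1,0.93,0,0,0,0,30],[-1,0.93,0,0,0,0,30]]'
python3 -m creep '[[-1,0.93,0,0,0,0,30],[-1,0.93,0,0,0,0,30],[0,0,0,0,0,-0.9,30],[0,0,0,0,0,-0.85,30],[0,0,0,0,0,0,30]]'
python3 - <<'E'
from h import *
f=grab('wrist','w1.png'); import pickle; pickle.dump(f,open('w.pkl','wb'))
print(manip.sense()['ee_pos'],manip.sense()['ee_rot']); print(f['extrinsics'],f['fovy'])
E
```

```text
time: 0.52
ee_pos: [0.3373, -0.4611, 0.2431]
ee_rot: [3.141, -0.0, -2.732]
contact_force: [0.2, -0.9, -0.3]
finger_gap: 0.0598
grip_force: 0.0
time: 0.93
ee_pos: [0.4057, -0.3046, 0.2434]
ee_rot: [3.141, -0.0, -2.732]
contact_force: [0.9, -0.1, 0.6]
finger_gap: 0.031
grip_force: 0.0
time: 1.35
ee_pos: [0.474, -0.1481, 0.2435]
ee_rot: [3.141, 0.0, -2.732]
contact_force: [1.2, -0.2, 0.2]
finger_gap: 0.0298
grip_force: 0.0
time: 1.77
ee_pos: [0.5012, -0.0864, 0.2432]
ee_rot: [3.141, -0.001, -2.543]
contact_force: [-1.3, 0.1, 0.1]
finger_gap: 0.0298
grip_force: 0.0
[ 0.50104775 -0.08689992  0.2432054 ] [ 3.14116480e+00 -6.72734221e-04 -2.54926887e+00]
[[-5.62984355e-01 -7.86030032e-01 -2.55353489e-01  4.32626272e-01]
 [ 8.26467401e-01 -5.35251059e-01 -1.74522031e-01 -1.33788709e-01]
 [ 5.01332102e-04 -3.09294508e-01  9.50966170e-01  3.84726757e-01]
 [ 0.00000000e+00  0.00000000e+00  0.00000000e+00  1.00000000e+00]] 61.90038041141389
```

View pics/w1.png

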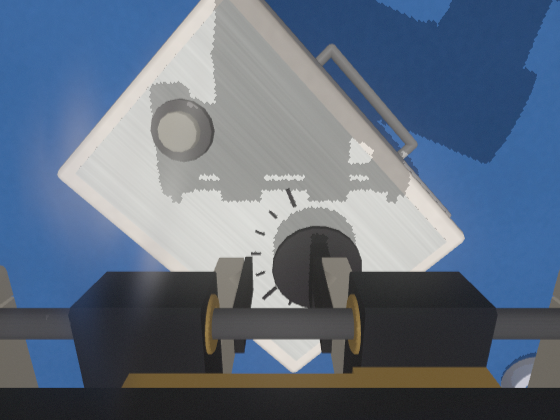

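The wrist view shows the key top at (180,131), the ring at (182,129), oven corners at (60,174) and (463,237), tick 10 at (291,198) and tick 5 at (268,293). The bar is about parallel to the fingers.

Run:
```python
from h import *
import pickle
f=pickle.load(open('w.pkl','rb')); a,b=pickle.load(open('f.pkl','rb'))
def P(*p): return onz(f,*p).round(4)
print('key',P(180,131,.142),P(182,129,.125)); 
for p in[(60,174),(463,237),(296,372)]: print('cor',P(*p,.12))
print('t10',P(288,189,.12),P(296,207,.12),'t5',P(275,287,.12),P(263,299,.12),'mid ticks',[P(*q,.12)[:2] for q in[(273,215),(260,233),(255,254),(260,274)]])
# skirt circle: dark mask
def circ(F,box):
    x0,x1,y0,y1=box; m=(F['pixels'].max(2)[y0:y1,x0:x1]<75).astype(np.uint8)
    c=max(cv2.findContours(m,0,1)[0],key=cv2.contourArea); (u,v),s,t=cv2.fitEllipse(cv2.convexHull(c)); return u+x0,v+y0,s
for F,bx in((a,(270,322,190,236)),(b,(255,300,165,210))):
    u,v,s=circ(F,bx); print(u,v,s,[onz(F,u,v,z).round(4) for z in(.13,.14,.15)])
for F,bx in((a,(338,364,210,240)),(b,(318,345,155,185))):
    pass
# top ticks: 0,5,10
for q in [(148,292),(270,165),(340,327)]: print('top tick',onz(a,245+(q[0]-2)/5,160+(q[1]-2)/5,.12).round(4))
```

```text
key [ 0.4896 -0.1789  0.142 ] [ 0.4915 -0.1815  0.125 ]
cor [ 0.575  -0.2434  0.12  ]
cor [0.4392 0.0488 0.12  ]
cor [0.6271 0.0142 0.12  ]
t10 [ 0.4862 -0.0919  0.12  ] [ 0.4948 -0.0783  0.12  ] t5 [ 0.5636 -0.0521  0.12  ] [ 0.5792 -0.0541  0.12  ] mid ticks [array([ 0.5106, -0.0896]), array([ 0.5293, -0.0898]), array([ 0.5473, -0.083 ]), array([ 0.5604, -0.0695])]
295.06262016296387 212.24077987670898 (25.471134185791016, 25.819067001342773) [array([ 0.5216, -0.0454,  0.13  ]), array([ 0.5199, -0.0452,  0.14  ]), array([ 0.5181, -0.045 ,  0.15  ])]
279.2221851348877 188.5549716949463 (22.830678939819336, 30.424236297607422) [array([ 0.529 , -0.0549,  0.13  ]), array([ 0.5225, -0.048 ,  0.14  ]), array([ 0.5159, -0.0412,  0.15  ])]
top tick [0.5094 0.0065 0.12  ]
top tick [ 0.5733 -0.0553  0.12  ]
top tick [ 0.4906 -0.0887  0.12  ]
```

```bash
python3 -m creep '[[-0.8,0.52,0,0,0,0,30],[-0.77,0.52,0,0,0,0,30],[0,0,0.6,0,0,0,30],[0,0,0.6,0,0,0,30],[0,0,0,0,0,0,30]]'
python3 - <<'E'
from h import *
f=grab('wrist'); g=grab('side'); 
s=lambda im,k:cv2.resize(im[:,:,::-1],None,fx=k,fy=k,interpolation=cv2.INTER_CUBIC)
A=s(f['pixels'][180:400,180:400],1.8); B=s(g['pixels'][120:230,220:330],3.6)
cv2.imwrite('pics/w2.png',np.hstack([A,B])); print(manip.sense()['ee_pos'],manip.sense()['ee_rot'])
E
```

```text
time: 2.23
ee_pos: [0.5175, -0.044, 0.2108]
ee_rot: [3.139, -0.004, -2.552]
contact_force: [-0.9, -0.0, -0.8]
finger_gap: 0.0299
grip_force: 0.0
[ 0.51892029 -0.04430507  0.21349829] [ 3.14144436e+00 -1.27609180e-03 -2.55102275e+00]
```

View pics/w2.png

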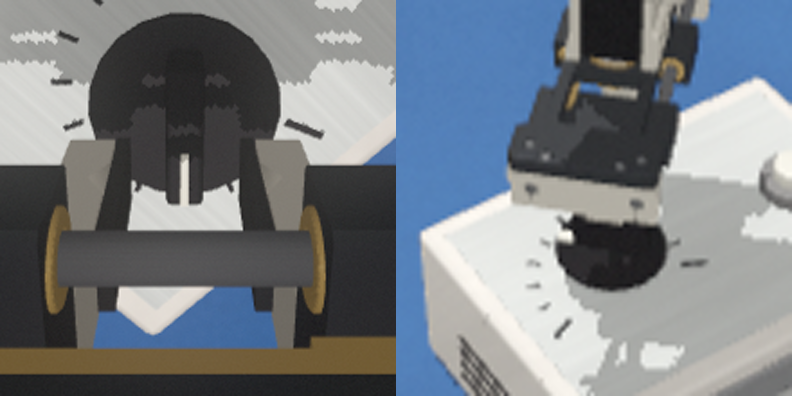

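The bar is centred between the pads and aligned with them (bar at x≈184, skirt edges at 89 and 281 in the left half). I'm descending.

```bash
python3 -m creep '[[0,0,0.5,0,0,0,30],[0,0,0.5,0,0,0,30],[0,0,0.5,0,0,0,30],[0,0,0.05,0,0,0,30],[0,0,0,0,0,0,30]]'
python3 -m creep '[[0,0,0,0,0,0,30],[0,0,0,0,0,0,30]]'
```

```text
time: 2.75
ee_pos: [0.5193, -0.0442, 0.1753]
ee_rot: [-3.141, -0.0, -2.55]
contact_force: [0.4, -0.4, 0.3]
finger_gap: 0.0298
grip_force: 0.0
time: 2.92
ee_pos: [0.52, -0.0438, 0.176]
ee_rot: [-3.141, 0.002, -2.549]
contact_force: [-0.5, -0.0, 1.2]
finger_gap: 0.03
grip_force: 0.0
```

```bash
python3 -m creep '[[0,0,0.1,0,0,0,30],[0,0,0.08,0,0,0,30],[0,0,0.08,0,0,0,30],[0,0,0,0,0,0,30],[0,0,0,0,0,0,30]]' | egrep 'pos|force'
python3 -m creep '[[0,0,0.04,0,0,0,30],[0,0,0.04,0,0,0,30],[0,0,0,0,0,0,30],[0,0,0,0,0,0,30]]'| egrep 'pos|contact'
```

```text
ee_pos: [0.5192, -0.0437, 0.1682]
contact_force: [-0.3, -0.2, 0.1]
grip_force: 0.0
ee_pos: [0.5193, -0.0437, 0.1663]
contact_force: [0.8, 0.3, 0.7]
```

```bash
python3 -m creep '[[0,0,0.04,0,0,0,30],[0,0,0.04,0,0,0,30],[0,0,0.04,0,0,0,30],[0,0,0,0,0,0,30],[0,0,0,0,0,0,30]]'| egrep 'pos|contact'
```

```text
ee_pos: [0.5193, -0.0437, 0.1638]
contact_force: [-2.1, 1.4, 5.3]
```

```bash
python3 -m creep '[[0,0,0.04,0,0,0,30],[0,0,0.04,0,0,0,30],[0,0,0,0,0,0,30],[0,0,0,0,0,0,30]]'| egrep 'pos|contact'
```

```text
ee_pos: [0.5194, -0.0437, 0.1621]
contact_force: [-2.8, 0.4, 8.3]
```

```bash
python3 -m creep '[[0,0,0,0,0,0,20],[0,0,0,0,0,0,5],[0,0,0,0,0,0,5],[0,0,0,0,0,0,5],[0,0,0,0,0,0,5]]' 20
python3 -m creep '[[0,0,0,0,0,0,5],[0,0,0,0,0,0,5],[0,0,0.04,0,0,0,5],[0,0,0,0,0,0,5],[0,0,0,0,0,0,5]]'; python3 -c "
from h import *; print(manip.sense()['ft_torque'])"
```

```text
time: 4.83
ee_pos: [0.5196, -0.043, 0.1621]
ee_rot: [3.141, 0.002, -2.548]
contact_force: [-2.9, 4.0, 8.7]
finger_gap: 0.0119
grip_force: 22.5
time: 5.25
ee_pos: [0.5196, -0.0431, 0.1612]
ee_rot: [3.141, 0.002, -2.548]
contact_force: [-3.2, 4.5, 8.8]
finger_gap: 0.0123
grip_force: 22.6
[ 1.86515689  1.36474755 -0.0283463 ]
```

```bash
python3 -m creep '[[0,0.03,0.04,0,0,0,5],[0,0,0,0,0,0,5],[0,0,0,0,0,0,5],[0,0,0,0,0,0,5]]'|egrep 'pos|contact'; python3 -c "
from h import *; print(manip.sense()['ft_torque'])"
```

```text
ee_pos: [0.5195, -0.0429, 0.1606]
contact_force: [-2.7, 2.1, 10.0]
[ 0.66977655  1.05852211 -0.02923666]
```

```bash
python3 -m creep '[[0,0.02,0.04,0,0,0,5],[0,0,0,0,0,0,5],[0,0,0,0,0,0,5],[0,0,0,0,0,0,5]]'|egrep 'pos|contact'; python3 -c "
from h import *; print(manip.sense()['ft_torque'])"
```

```text
ee_pos: [0.5195, -0.0428, 0.1598]
contact_force: [-2.2, -0.2, 10.0]
[-4.11465562e-02  8.51979299e-01 -6.17273375e-04]
```

```bash
for i in 1 2; do python3 -m creep '[[0,0,0.01,0,0,0.3,5],[0,0,0,0,0,0.3,5],[0,0,0,0,0,0,5],[0,0,0,0,0,0,5]]'|egrep 'pos|contact|rot'; python3 -c "
from h import *; print(manip.sense()['ft_torque'])"; done
```

```text
ee_pos: [0.5195, -0.0429, 0.1597]
ee_rot: [-3.14, 0.002, -2.61]
contact_force: [-2.0, -0.9, 11.5]
[-0.08314606  1.02723936  0.29400792]
ee_pos: [0.5196, -0.0429, 0.1595]
ee_rot: [-3.14, 0.002, -2.674]
contact_force: [-2.7, -1.2, 11.5]
[-0.23687702  0.88288638  0.04907572]
```

```bash
for i in 1 2; do python3 -m creep '[[0,0,0,0,0,0.3,5],[0,0,0,0,0,0.3,5],[0,0,0,0,0,0,5],[0,0,0,0,0,0,5]]' 35|egrep 'contact|rot|gap'; python3 -c "
from h import *; print(manip.sense()['ft_torque'][2])"; done
python3 - <<'E'
from h import *
f=grab('wrist'); g=grab('side'); h=grab('top')
s=lambda im,k:cv2.resize(im[:,:,::-1],None,fx=k,fy=k,interpolation=cv2.INTER_CUBIC)
A=s(f['pixels'][180:400,180:400],1.8); B=s(g['pixels'][120:230,220:330],3.6)
cv2.imwrite('pics/w3.png',np.hstack([A,B]))
E
```

```text
ee_rot: [-3.14, 0.002, -2.736]
contact_force: [-2.0, -1.3, 11.4]
finger_gap: 0.0119
-0.014730982250351587
ee_rot: [-3.14, 0.002, -2.799]
contact_force: [-2.1, -0.9, 11.1]
finger_gap: 0.0117
-0.049739980890401395
```

View pics/w3.png

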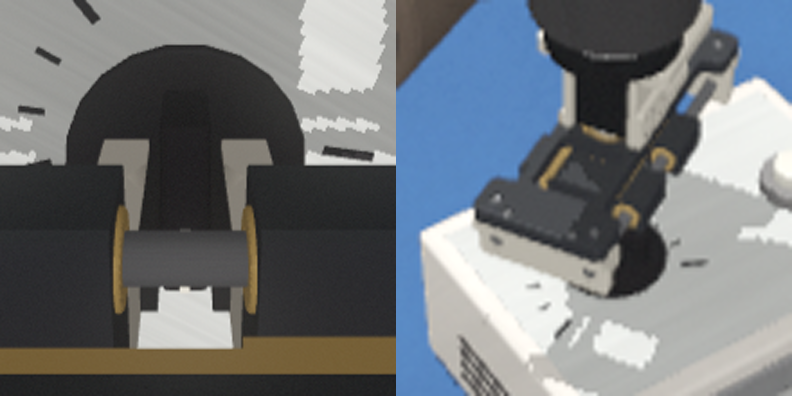

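The bar turns with the gripper and stays parallel in the image, so I'm continuing.

```bash
for i in 1 2; do python3 -m creep '[[0,0,0,0,0,0.4,5],[0,0,0,0,0,0.4,5],[0,0,0,0,0,0.4,5],[0,0,0,0,0,0.3,5],[0,0,0,0,0,0,5]]'|egrep 'pos|contact|rot'; python3 -c "
from h import *; print(manip.sense()['ft_torque'][2])"; done
```

```text
ee_pos: [0.5197, -0.0432, 0.1596]
ee_rot: [-3.14, 0.003, -2.958]
contact_force: [-1.1, -3.4, 10.9]
0.04373406766960128
ee_pos: [0.5197, -0.0434, 0.1596]
ee_rot: [-3.14, 0.003, -3.115]
contact_force: [-0.6, -3.1, 10.6]
-0.007510506321891427
```

```bash
for i in 1 2; do python3 -m creep '[[0,0,0,0,0,0.4,5],[0,0,0,0,0,0.4,5],[0,0,0,0,0,0.4,5],[0,0,0,0,0,0.3,5],[0,0,0,0,0,0,5]]'|egrep 'pos|contact|rot'; python3 -c "
from h import *; print(manip.sense()['ft_torque'][2])"; done
```

```text
ee_pos: [0.5197, -0.0436, 0.1596]
ee_rot: [-3.14, 0.003, 3.011]
contact_force: [-1.5, -3.6, 11.3]
-0.03145889253222053
ee_pos: [0.5196, -0.0438, 0.1597]
ee_rot: [-3.141, 0.003, 2.854]
contact_force: [-1.1, -5.3, 11.4]
-0.04908683285935741
```

```bash
for i in 1 2; do python3 -m creep '[[0,-0.01,0,0,0,0.4,5],[0,-0.01,0,0,0,0.4,5],[0,0,0,0,0,0.4,5],[0,0,0,0,0,0.22,5],[0,0,0,0,0,0,5]]'|egrep 'pos|contact|rot'; python3 -c "
from h import *; print(manip.sense()['ft_torque'][2])"; done
```

```text
ee_pos: [0.5196, -0.044, 0.1596]
ee_rot: [-3.141, 0.003, 2.706]
contact_force: [-1.7, -4.4, 11.9]
-0.040549191620315936
ee_pos: [0.5194, -0.0442, 0.1596]
ee_rot: [3.141, 0.003, 2.557]
contact_force: [-1.9, -2.5, 11.3]
-0.025060970976158867
```

```bash
python3 -m creep '[[0,0,0,0,0,0,30],[0,0,0,0,0,0,30],[0,0,0,0,0,0,30],[0,0,0,0,0,0,30],[0,0,0,0,0,0,30]]' |egrep 'contact|gap'
python3 -m creep '[[0,0,-0.1,0,0,0,30],[0,0,-0.1,0,0,0,30],[0,0,-0.3,0,0,0,30],[0,0,-0.8,0,0,0,30],[0,0,-1,0,0,0,30]]' 
python3 -m creep '[[0,0,-0.3,0,0,0,20],[1,0,0,0,0,0,0],[1,0,0,0,0,0,0],[1,0,0,0,0,0,0],[1,0,0,0,0,0,0]]'
python3 - <<'E'
from h import *
f=grab('wrist'); g=grab('top')
s=lambda im,k:cv2.resize(im[:,:,::-1],None,fx=k,fy=k,interpolation=cv2.INTER_CUBIC)
A=s(f['pixels'],.95)[:399]; B=s(g['pixels'][175:245,265:311],5.7)
cv2.imwrite('pics/w4.png',np.hstack([A,B[:399,:260]]))
E
```

```text
contact_force: [1.4, 1.9, 8.9]
finger_gap: 0.0294
time: 10.73
ee_pos: [0.5165, -0.0439, 0.2144]
ee_rot: [-3.138, -0.004, 2.557]
contact_force: [1.9, 0.1, -0.7]
finger_gap: 0.0296
grip_force: 0.0
time: 11.15
ee_pos: [0.4333, 0.0116, 0.2224]
ee_rot: [-3.141, -0.001, 2.557]
contact_force: [-0.2, 1.2, 0.6]
finger_gap: 0.0029
grip_force: 0.0
```

View pics/w4.png

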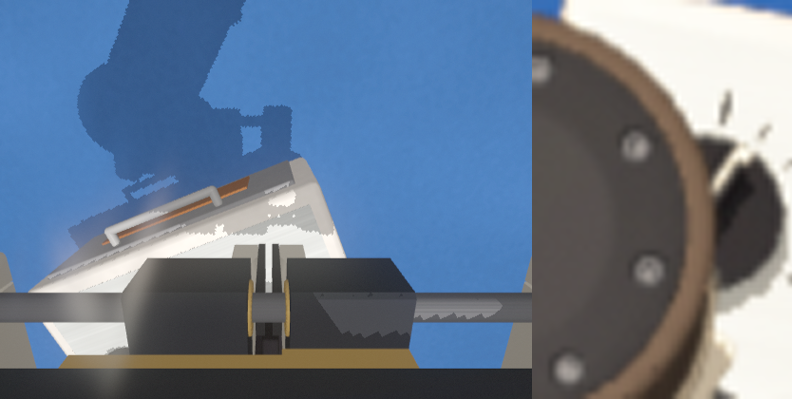

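The top crop shows the pointer nose at the first tick past long tick 5, which is setting 6. I'm moving over the key and will check the dial properly before pressing.

```bash
python3 -m creep '[[-0.88,-0.73,0,0,0,0,0],[-0.88,-0.73,0,0,0,0,0],[-0.88,-0.73,0,0,0,0,0],[-0.88,-0.73,0,0,0,0,0],[-0.88,-0.73,0,0,0,0,0]]' |grep xx
python3 -m creep '[[-0.88,-0.73,0,0,0,0,0],[-0.88,-0.73,0,0,0,0,0],[0,0,0,0,0,0,0],[0,0,0,0,0,0,0],[0,0,0,0,0,0,0]]'
python3 - <<'E'
from h import *
f=grab('wrist'); g=grab('top'); d=grab('side')
s=lambda im,k:cv2.resize(im[:,:,::-1],None,fx=k,fy=k,interpolation=cv2.INTER_CUBIC)
B=s(g['pixels'][180:240,265:325],6.6); C=s(d['pixels'][150:210,250:310],6.6)
cv2.imwrite('pics/w5.png',np.hstack([B,C]))
E
```

```text
time: 12.08
ee_pos: [0.4924, -0.1803, 0.2223]
ee_rot: [-3.141, -0.001, 2.556]
contact_force: [-0.7, 0.5, 0.1]
finger_gap: 0.0003
grip_force: 0.0
```

View pics/w5.png

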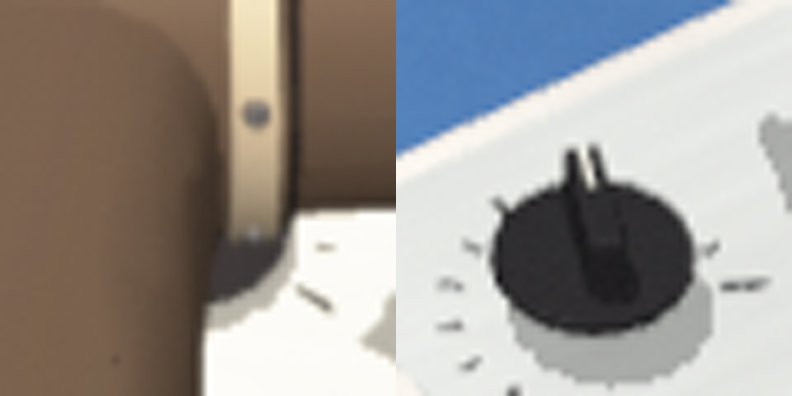

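Run:
```python
from h import *
d=grab('side')
p=onz(d,250+(586-396)/6.6,150+152/6.6,.174); q=onz(d,250+(605-396)/6.6,150+250/6.6,.174)
print(p,q,np.degrees(np.arctan2(*(p-q)[1::-1])),np.linalg.norm(p-q))
f=grab('wrist'); s=cv2.resize(f['pixels'][:,:,::-1],None,fx=1,fy=1); cv2.imwrite('pics/w6.png',s)
```

```text
[ 0.53312834 -0.05680559  0.174     ] [ 0.49799088 -0.02980843  0.174     ] -37.53615135490886 0.04431125944649198
```

View pics/w6.png

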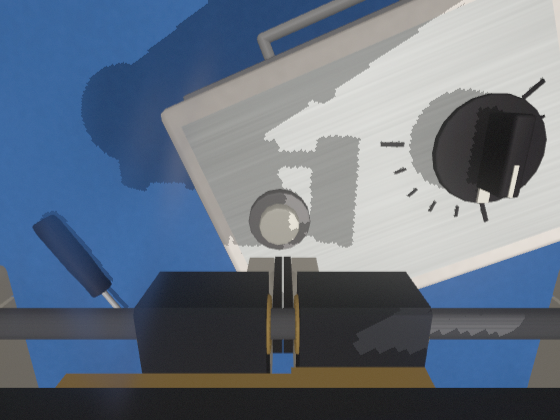

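The wrist view shows the key at (279,224) and the pointer nose at (483,196), with tick 5 at (485,212) and tick 6 at (457,211). I'm correcting for parallax.

Run:
```python
from h import *
f=grab('wrist')
m=(f['pixels'].max(2)[85:210,425:555]<70).astype(np.uint8); c=max(cv2.findContours(m,0,1)[0],key=cv2.contourArea)
(u,v),s,t=cv2.fitEllipse(cv2.convexHull(c)); u+=425;v+=85; print(u,v,s)
A=onz(f,u,v,.147); N=onz(f,483,197,.147); print('axis',A,'nose',N, np.degrees(np.arctan2(*(N-A)[1::-1])))
p,q=onz(f,513,193,.174),onz(f,517,168,.174); print('line',np.degrees(np.arctan2(*(p-q)[1::-1])))
for w in[(485,212),(457,211),(432,206),(392,144)]: print(onz(f,*w,.12), np.degrees(np.arctan2(*(onz(f,*w,.12)-np.array([.5195,-.0435,.12]))[1::-1])))
print('key',onz(f,279,224,.142), manip.sense()['ee_pos'])
```

```text
491.67535400390625 143.8896026611328 (100.84388732910156, 134.41156005859375)
axis [ 0.51708618 -0.04011143  0.147     ] nose [ 0.54576775 -0.05821178  0.147     ] -32.25517035001643
line -30.5822511993801
[ 0.57245861 -0.05237379  0.12      ] -9.512168821453384
[ 0.56040481 -0.06923289  0.12      ] -32.17367203149711
[ 0.54679819 -0.08286939  0.12      ] -55.26310168990839
[ 0.49083835 -0.08620353  0.12      ] -123.86862386170733
key [ 0.49022895 -0.1793448   0.142     ] [ 0.49280984 -0.17934742  0.22306619]
```

Dial confirmed at setting 6 (pointer −32.2°, tick 6 −32.2°). I'm pressing the key now.

```bash
python3 -m creep '[[0.07,-0.04,0.7,0,0,0,0],[0,0,0.7,0,0,0,0],[0,0,0.7,0,0,0,0],[0,0,0.2,0,0,0,0],[0,0,0,0,0,0,0]]' |egrep 'pos|contact'
python3 -m creep '[[0,0,0.08,0,0,0,0],[0,0,0.08,0,0,0,0],[0,0,0.08,0,0,0,0],[0,0,0,0,0,0,0],[0,0,0,0,0,0,0]]' |egrep 'pos|contact'
python3 -m creep '[[0,0,0.04,0,0,0,0],[0,0,0.04,0,0,0,0],[0,0,0.04,0,0,0,0],[0,0,0,0,0,0,0],[0,0,0,0,0,0,0]]' |egrep 'pos|contact'
```

```text
ee_pos: [0.49, -0.1795, 0.1643]
contact_force: [0.1, -0.4, -0.1]
ee_pos: [0.491, -0.1799, 0.1597]
contact_force: [0.3, 0.4, -0.1]
ee_pos: [0.491, -0.1799, 0.1565]
contact_force: [0.7, -0.5, 3.5]
```

```bash
for i in 1 2 ; do python3 -m creep '[[0,0,0.04,0,0,0,0],[0,0,0.04,0,0,0,0],[0,0,0.02,0,0,0,0],[0,0,0,0,0,0,0],[0,0,0,0,0,0,0]]' |egrep 'pos|contact'; done
```

```text
ee_pos: [0.4911, -0.1799, 0.154]
contact_force: [0.3, 0.0, 4.8]
ee_pos: [0.4912, -0.18, 0.153]
contact_force: [-5.8, 3.3, 18.5]
```

The key bottomed out at its expected depth. I'm withdrawing.

```bash
python3 -m creep '[[0,0,-0.2,0,0,0,0],[0,0,-0.6,0,0,0,0],[0,0,-1,0,0,0,0],[0,0,-1,0,0,0,0],[0,0,-1,0,0,0,0]]' |egrep 'pos|contact'
python3 -m creep '[[0,0,-0.5,0,0,0,0],[0,0,0,0,0,0,0],[0,0,0,0,0,0,0],[0,0,0,0,0,0,0],[0,0,0,0,0,0,0]]'
python3 - <<'E'
from h import *
f=grab('wrist','w7.png')
E
```

```text
ee_pos: [0.4899, -0.1797, 0.2464]
contact_force: [1.1, -0.4, -0.3]
time: 15.3
ee_pos: [0.49, -0.1797, 0.2574]
ee_rot: [-3.141, -0.002, 2.557]
contact_force: [-0.6, 0.2, -0.8]
finger_gap: 0.0002
grip_force: 0.0
```

View pics/w7.png

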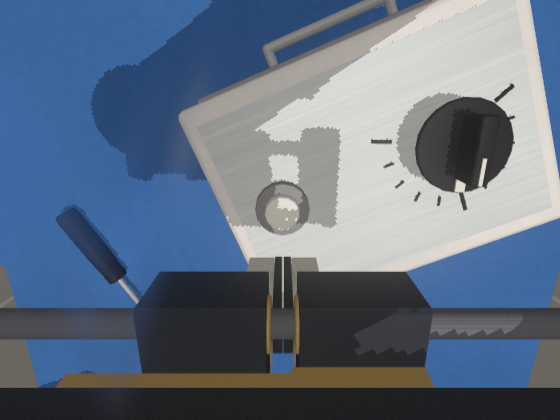

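The view shows the dial unchanged, with its nose at (460,186), the key up at (283,211), and the hand clear.

```bash
python3 -c "
from rig import manip; print(manip.sign_off())"
```

```text
the job is handed in; nothing more can be done
None
```

The dial is at setting 6 and let go, the start key was then pressed to its stop (5 N passed), the hand is clear at about 15 s, and the job is handed in; the push on the dial read at most 11.9 N.

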